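Open the carton and hold the cast up on the cam lift

ROBOT

A 7-joint arm with a two-finger parallel gripper is mounted at the origin on a cart in front of the work surface, level with it; the furniture and walls round the work are solid. World frame = base frame: x ahead of the robot, y to its left, z up, the work surface at z = 0. Lengths are in m, angles in rad, forces in N, time in s.
With the tool pointing down it reaches from about 0.425 to 0.925 m from the base axis. Payload 6.8 kg.
Tool frame: the origin (TCP) lies at the very end of the fingers, on their centre line; the grasp point (between the pads) lies 19 mm behind it (r.grip_depth is the distance from the TCP to the grasp point, in m); z points along the fingers, y is the direction in which the jaws open and shut (so a half turn about z gives the same grasp; the last joint's range is limited). The gripper opens to 85 mm and grips with 20 to 120 N. Pads are 22 mm wide; open, the fingers measure 114 mm over their backs; the gripper's body (76 mm by 85 mm) begins 54 mm behind the grasp point. The pads swing forward as they close: fully open they stand 13 mm farther back than shut.
Start: joints at [1.222, 0.477, 0.022, 1.555, -0.011, 1.109, -0.083], TCP at [0.161, -0.656, 0.231] pointing down, gripper open.
Joint ranges: [-2.96, 2.96], [-0.34, 2.1], [-1.41, 1.46], [0.24, 2.44], [-1.37, 4.51], [0.17, 1.92], [-2.96, 2.96]. Speed limits (rad/s): [2.39, 2.39, 3.14, 3.14, 3.14, 3.14, 3.14].

INTERFACE

Orientations are given as a rotation vector (axis times angle).
In Python, from bench import r, grab_frame gives the robot as it stands. The module is installed in compiled form; this text tells all that it offers.
- The arm moves only by the tool play_rows, never from a script. Its argument "increments" is a list of rows, each a list of 7 numbers: the shift along the tool's x, y, z in mm, then the turn, a rotation vector about the tool's x, y, z in rad, then the closure in counts, from 0 (fully open) to 255 (shut). In form: [[tx, ty, tz, rx, ry, rz, claw], ...]. A call has 1 to 5 rows; each row shifts and turns the pose as measured when the row begins, along the tool's axes as they then stand; what a row does not reach is not made up. A row lasts 1/10 s, in which the tool goes at most 50 mm and 8.59 degrees, less where a joint would pass 70% of its speed; a pose out of reach is approached as far as the arm can. A call is refused whole if a number of a shift passes 50 or a number of a turn 0.15, either way. A call with a gripper value outside its range is refused whole. The fingers move at their own pace and stop on an object; "force" is the grip in N (left out, the last holds). Time passes only in rows, so rows that do not move let the fingers close. It gives the time, the measured TCP pose, the force and the opening at its end, in the units of the state.
- r.get_obs(): the state, without advancing time (a new reading comes with each control period).
- grab_frame(name): name is "side" or "top" or "wrist"; returns a dict with "color" (400x640x3 uint8, blue, green, red), "depth" (400x640 float32, m along the optical axis (not along the pixel's ray), 0 where there is no reading), "K" (3x3 intrinsics, pixels), "k1" (the pictures are not rectified: a ray, as slopes to the right and down, at radius r is drawn at 1 + k1 r^2 times it, then the intrinsics apply), "T" (4x4, takes a point from camera to world coordinates). Camera axes: x right, y up, looking along -z (the intrinsics and any distortion apply to the point x, -y, -z); pixel columns grow to the right and rows downward; lengths in m; the calibration is good to about 2 mm. A picture is of the moment at which its call begins.
- r.hand_in(): hands the job in, once; it reports no verdict.
The state is a dict: "clock": time; "joints": joint angles; "qvel": joint speeds; "tau": joint torques, N m; "tcp_pos": TCP position; "orientation": TCP orientation; "contact_force": force on the tool from outside, world axes, zero at the start; "moment": the same for the moment, N m; "grip_width": finger opening in m.
Only numpy, scipy, OpenCV 4.12 (cv2) and the standard library are available. Lean on these libraries where they do the work, as an engineer would, in place of code of your own. Each camera call takes 0.05 s, during which the arm holds its last target.

TASK

The dental cast in the little carton has to be presented for checking. First swing both half-raised carton flaps outward, past upright, so that they lean clearly away from the opening; only then turn the cam lever up by its red bar to the cam's highest point, where the lever stands straight up (further over, the cast sinks again), and finish while still holding the lever there, because it springs back when let go. Leave the cast sitting level on its plate, and leave the mug, the white pot and the small black case where they are.

Things in the scene. Friction and masses are not known exactly. Their poses are not given: they have to be found in the camera images.
- cam_stand: Fixed stand, grey base plate 130 x 128 x 10 mm with two aluminium side plates and a cam between them; on top sits a bottomless cardboard carton, outside 118 (x) x 100 (y) mm, walls 4 mm, rim 120 mm above the worktop. Origin: centre of the underside, on the worktop. Its -x is the front (towards the robot, give or take 0.3 rad of yaw), the lever is on its -y side, z is up.
- front_flap (a joint): Hinge of the flap on the front (-x) wall: 0 = closed flat over the opening, 1.57 = upright, more = leaning outward, stop at 2.6. Starts at 0.85 to 1.15. Light friction (about 0.5 N at the free edge); stays where it is left.
- back_flap (a joint): Hinge of the flap on the back (+x) wall, the same: 0 closed, 1.57 upright, more = leaning outward, stop at 2.6; starts at 0.85 to 1.15, stays where it is left.
- front_flap_hinge (a point): Middle of the front flap's hinge line (along the stand's y), 57 mm in front of the stand's origin and 122 mm above the worktop. The flap is card 3 mm thick, 45 mm from hinge to free edge, 90 mm wide.
- back_flap_hinge (a point): Middle of the back flap's hinge line, 57 mm behind the stand's origin, 122 mm above the worktop; same flap size.
- front_flap_edge (a point): Middle of the front flap's free edge (moves with the flap). At the start the gap between the two free edges is 54 to 77 mm wide, enough for shut fingers to go in from above and push each flap outward from inside.
- back_flap_edge (a point): Middle of the back flap's free edge (moves with the flap).
- cam_lever (a joint): Angle of the cam lever about the stand's y axis: 0 = rest stop, lever points to the front and 10 degrees below level; grows as its end swings up; 1.745 = lever straight up = highest lift (cast about 26 mm up); beyond it the cast sinks again, stop at 2.4. Starts at 0. A spring pulls it back to 0 always: about 1 N at the bar at rest, 4 N with the lever upright.
- lever_bar: Red round bar at the end of the lever, 10 mm thick, 80 mm long along the stand's y: a grip sleeve that turns freely about its own length, so it can be pinched while the lever swings; 90 mm from the axle. Origin: on the bar's axis at a good place to grip, 45 mm outward from the lever arm and 116 mm to the stand's -y side; free bar reaches 38 mm inward and 29 mm outward of it. At rest the bar's axis is 34 mm above the worktop; with the lever upright 140 mm.
- cam_axle (a point): Fixed point on the axis about which the lever turns (axis along the stand's y, 50 mm above the worktop), level in y with lever_bar's origin: the bar's origin circles this point at 90 mm.
- stone_model: Loose cream stone cast of a dental arch, 56 x 63 x 27 mm, lying in the carton on the lifting plate (white, with a low lip). Origin: centre of its underside, about 83 mm above the worktop at the start (its top about 10 mm below the carton rim), about 109 mm with the cam at its highest.
- mug: Spotted white mug 82 x 114 x 91 mm, bystander; origin at the centre of its underside.
- white_pot: White lidded pot 48 x 48 x 49 mm, bystander; origin at the centre of its underside.
- black_case: Small black case 28 x 56 x 22 mm, bystander; origin at the centre of its underside.

How it is judged:
On the way, in this order (a step that is already met when the one before it is completed fails the run):
1. both carton flaps are swung outward past upright (value of joint each of front_flap, back_flap above 1.7 rad), for 0.2 s.
2. the fingers hold the cam lever at its highest lift (value of joint cam_lever between 1.545 and 1.945 rad and contact force between the fingers and lever_bar above 0.5 N), for 0.2 s.
At the end, for the whole second after the job is handed in: Both flaps beyond 1.7 rad (leaning outward), the lever within 0.2 rad of straight up (1.745) and at rest, the fingers in contact with the red bar with more than 0.5 N, and the cast level (within 0.2 rad), raised (underside above 100 mm) and still on its plate within 30 mm of the stand's middle (all of step 1 and all of step 2 and velocity of joint cam_lever between -0.1 and 0.1 rad/s and horizontal distance between stone_model and cam_stand below 0.03 m and angle between stone_model's own z axis and vertical below 0.2 rad and height (world z) of stone_model above 0.1 m); the arm keeps its last pose, push and grip.
It fails at once if the cast is raised (lever beyond 0.6 rad) while a flap still stands less than upright (value of joint cam_lever above 0.6 rad and value of joint any of front_flap, back_flap below 1.57 rad).
It fails at once if the mug, the white pot or the black case is moved by more than 30 mm (distance of any of mug, white_pot, black_case from where it was at the start of the episode above 0.03 m).
It also fails if it takes over 51 s, if anything falls off the work surface, if the arm or the gripper's body presses on something with over 40 N, if the wrist force passes 120 N, or if a joint passes its speed limit or range.

## Working session

There is one attempt and no reset: what is moved stays moved. The work goes in short steps, Python scripts to look and compute and a tool call to move; the robot and the scene stay as the last step left them, time stands still between calls to the robot, and variables do not carry over. Pictures are saved under pics/ and viewed, and the job is handed in when it is done.

Besides the shell and the picture viewer there is one more tool, called as name(argument=value, ...) on one line, values as JSON. play_rows: Moves the arm, as the interface text tells. Its arguments: {"type":"object","properties":{"increments":{"type":"array","items":{"type":"array","items":{"type":"number"}}},"force":{"type":"number"}},"required":["increments"]}

```bash
ls; mkdir -p pics
python3 - <<'E'
from bench import r, grab_frame
import cv2,numpy as np
o=r.get_obs(); print(o)
for n in ("side","top","wrist"):
    f=grab_frame(n); cv2.imwrite(f"pics/{n}0.png",f["color"]); np.savez(f"{n}0.npz",**f)
    print(n,f["K"],f["k1"],f["T"].round(3))
E
```

```text
pics
{'clock': 0.0, 'joints': array([ 1.22193007,  0.47781096,  0.02233458,  1.55644865, -0.01153739,
        1.10933712, -0.08307926]), 'qvel': array([-0.00050976,  0.00022161, -0.00068364,  0.00023255,  0.00015469,
        0.00031847, -0.00054859]), 'tau': array([-6.51909286e-04, -5.96455657e+01,  1.60781264e+00, -2.81200057e+01,
        1.24617299e-02,  9.37139470e-03, -7.09474591e-06]), 'tcp_pos': array([ 0.16080553, -0.65494267,  0.23031953]), 'orientation': array([-3.11701606e+00, -3.77107237e-01,  5.16149342e-04]), 'contact_force': array([-0.27034756,  0.25847956,  0.08864382]), 'moment': array([ 0.02397234,  0.02462688, -0.00693908]), 'grip_width': 0.08560386290997828}
side [[441.49433221   0.         328.67167484]
 [  0.         441.49433221 203.2526424 ]
 [  0.           0.           1.        ]] -0.00954391422474346 [[-0.999  0.012 -0.032  0.509]
 [-0.033 -0.524  0.851  0.905]
 [-0.007  0.852  0.524  0.749]
 [ 0.     0.     0.     1.   ]]
top [[442.99838051   0.         323.15292446]
 [  0.         442.99838051 198.40958798]
 [  0.           0.           1.        ]] -0.07329429025547063 [[-0.117  0.967 -0.226  0.33 ]
 [-0.993 -0.114  0.026 -0.152]
 [-0.     0.228  0.974  1.11 ]
 [ 0.     0.     0.     1.   ]]
wrist [[307.62727672   0.         318.37668556]
 [  0.         307.62727672 200.89728955]
 [  0.           0.           1.        ]] -0.024600024399926652 [[ 0.239  0.923  0.303  0.238]
 [-0.971  0.228  0.072 -0.636]
 [-0.002 -0.311  0.95   0.373]
 [ 0.     0.     0.     1.   ]]
```

View pics/side0.png

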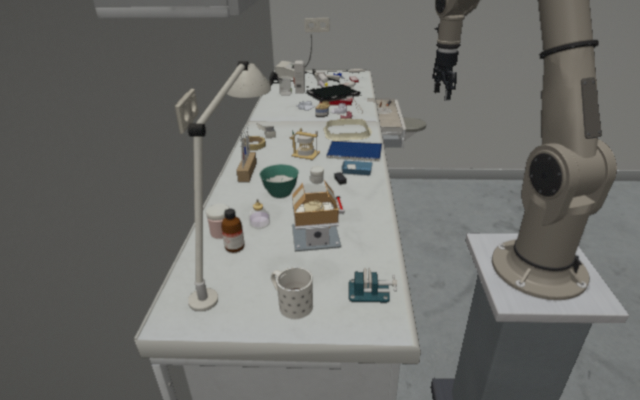

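View pics/top0.png

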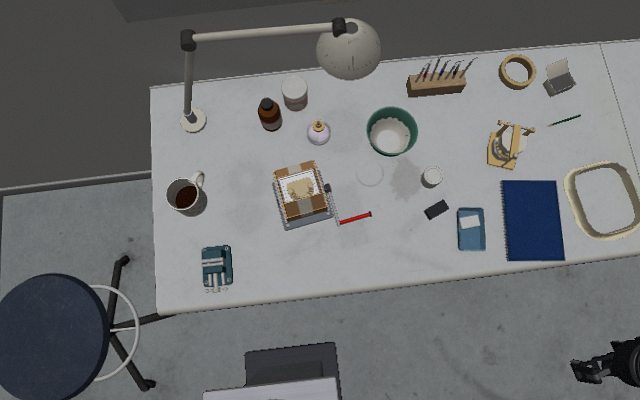

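View pics/wrist0.png

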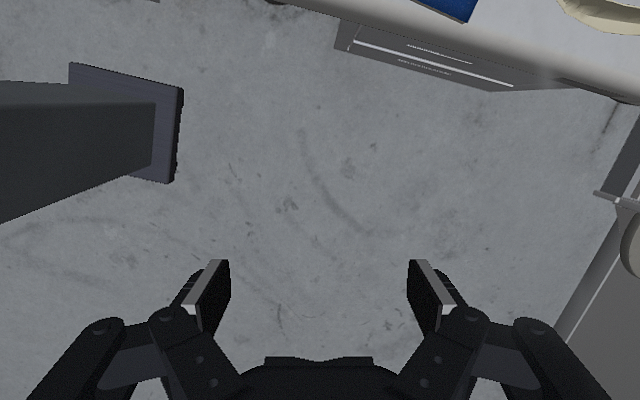

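The side view has the stand near (317,215) with its lever to the right. In the top view the carton is near (302,192), the red bar near (355,217), the mug (184,196), the pot (431,176) and the black case (437,209). The wrist view shows only floor. Next I'll measure.

```bash
cat > h.py <<'E'
import numpy as np, cv2
from bench import r, grab_frame
def dist(f): return np.array([f["k1"],0,0,0,0.])
def rays(f,px):
    px=np.asarray(px,float).reshape(-1,1,2)
    u=cv2.undistortPoints(px,np.array(f["K"]),dist(f)).reshape(-1,2)
    d=np.c_[u[:,0],-u[:,1],-np.ones(len(u))]
    T=np.array(f["T"]); return T[:3,3], d@T[:3,:3].T
def onz(f,px,z):
    o,d=rays(f,px); return o+d*((z-o[2])/d[:,2])[:,None]
def cloud(f,px):
    px=np.asarray(px); o,d=rays(f,px); p=px.astype(int)
    return o+d*np.array(f["depth"])[p[:,1],p[:,0]][:,None]
def proj(f,P):
    T=np.array(f["T"]); c=(np.atleast_2d(P)-T[:3,3])@T[:3,:3]
    c=c*[1,-1,-1]
    return cv2.projectPoints(c.reshape(-1,1,3),np.zeros(3),np.zeros(3),np.array(f["K"]),dist(f))[0].reshape(-1,2)
def allpts(f,box):
    x0,y0,x1,y1=box
    g=np.stack(np.meshgrid(np.arange(x0,x1),np.arange(y0,y1)),-1).reshape(-1,2)
    return g,cloud(f,g)
def red(f,box=None):
    hsv=cv2.cvtColor(np.array(f["color"]),cv2.COLOR_BGR2HSV)
    m=((hsv[...,0]<8)|(hsv[...,0]>172))&(hsv[...,1]>150)&(hsv[...,2]>80)
    if box: 
        k=np.zeros_like(m);k[box[1]:box[3],box[0]:box[2]]=1;m&=k
    return m
E
python3 - <<'E'
from h import *
f=dict(np.load("top0.npz")); c=f["color"][140:250,240:460]
cv2.imwrite("pics/topz.png",cv2.resize(c,None,fx=3.6,fy=3.6,interpolation=cv2.INTER_CUBIC))
m=red(f,(320,190,390,240)); ys,xs=np.nonzero(m); px=np.c_[xs,ys]
P=cloud(f,px); print(len(P),P.mean(0),np.median(P[:,2]))
rect=cv2.minAreaRect(px.astype(np.float32)); print(rect)
Q=onz(f,px,.036); 
mu=Q.mean(0); u,s,v=np.linalg.svd(Q[:,:2]-mu[:2]); t=(Q[:,:2]-mu[:2])@v[0]; print("bar",mu,v[0],t.min(),t.max(), mu[:2]+v[0]*t.min(),mu[:2]+v[0]*t.max(),np.arctan2(*v[0][::-1]))
g,P=allpts(f,(255,140,345,240))
for lo,hi in((.113,.124),(.124,.17),(.005,.014)):
    k=(P[:,2]>lo)&(P[:,2]<hi); print(lo,k.sum(),P[k].min(0).round(3),P[k].max(0).round(3))
    if k.sum()>10: print(cv2.minAreaRect(P[k][:,:2].astype(np.float32)))
E
```

```text
98 [ 0.52000414 -0.2520417   0.03977249] 0.039929831088969636
((354.5158996582031, 218.05413818359375), (3.1038291454315186, 30.64326286315918), 73.61045837402344)
bar [ 0.52067478 -0.25239311  0.036     ] [ 0.17109175 -0.9852551 ] -0.03797611910292153 0.03813110875523781 [ 0.51417738 -0.21497694] [ 0.52719869 -0.28996198] -1.3988586741642182
0.113 241 [ 0.523 -0.186  0.113] [ 0.654 -0.071  0.124]
((0.5885506868362427, -0.12868744134902954), (0.11903250962495804, 0.09998006373643875), 9.66043758392334)
0.124 941 [ 0.524 -0.182  0.124] [ 0.651 -0.072  0.165]
((0.5887494087219238, -0.1289920061826706), (0.11722327023744583, 0.09798824042081833), 9.977721214294434)
0.005 732 [ 0.482 -0.255  0.005] [ 0.761 -0.005  0.014]
((0.6206567883491516, -0.12287354469299316), (0.23505663871765137, 0.26317477226257324), 83.00564575195312)
```

View pics/topz.png

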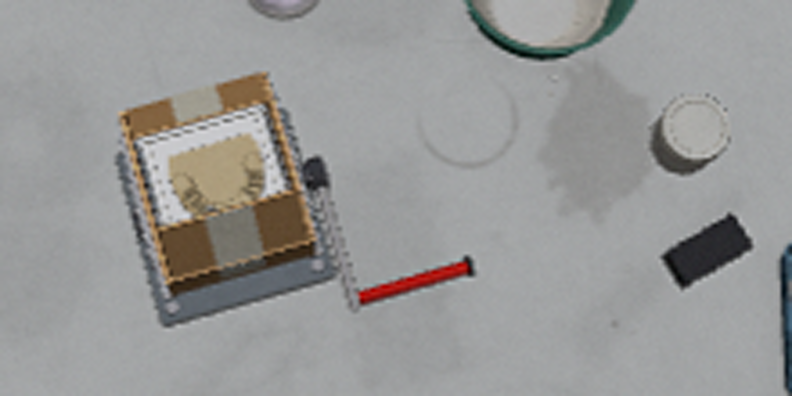

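```bash
cat >> h.py <<'E'
C=np.array([.5887,-.129]); PSI=.1715
Rz=np.array([[np.cos(PSI),-np.sin(PSI)],[np.sin(PSI),np.cos(PSI)]])
def tostand(P): P=np.atleast_2d(P); return np.c_[(P[:,:2]-C)@Rz,P[:,2]]
def toworld(S): S=np.atleast_2d(S); return np.c_[S[:,:2]@Rz.T+C,S[:,2]]
E
python3 - <<'E'
from h import *
for n,b in(("top",(250,135,350,245)),("side",(280,175,350,260))):
    f=dict(np.load(n+"0.npz")); g,P=allpts(f,b); S=tostand(P)
    k=(abs(S[:,0])<.1)&(abs(S[:,1])<.03)&(S[:,2]>.06)&(S[:,2]<.18)
    h,xe,ze=np.histogram2d(S[k,0],S[k,2],bins=[np.arange(-.1,.1,.004),np.arange(.06,.18,.004)])
    print(n)
    for j in range(h.shape[1])[::-1]: print("%.3f"%ze[j],"".join(".123456789"[min(int(v),9)] for v in h[:,j]))
    print(proj(f,toworld([[-.057,-.05,.12],[.057,-.05,.12],[.057,.05,.12],[-.057,.05,.12]])).round(0).tolist())
f=dict(np.load("side0.npz")); c=f["color"][150:260,240:400]
cv2.imwrite("pics/sidez.png",cv2.resize(c,None,fx=5,fy=5,interpolation=cv2.INTER_CUBIC))
E
```

```text
top
0.172 .................................................
0.168 .................................................
0.164 ................4................................
0.160 ...............294.............25................
0.156 ...............995.............691...............
0.152 ..............594...............79...............
0.148 .............398.................69..............
0.144 .............99...................69.............
0.140 ............993....................99............
0.136 ............991.....................99...........
0.132 ...........99........................95..........
0.128 ..........797.........................91.........
0.124 ..........99..........................19.........
0.120 ..........91...........................3.........
0.116 ..........8......................................
0.112 ..........9............1.........................
0.108 ..........8.........535582.......................
0.104 ..........9.........499654783....................
0.100 ..........9.........598777962514.................
0.096 ..........4..........37999
[... 1586 characters left out ...]
.........1.........
0.100 ...........2......32552523321..........1.........
0.096 ...........1.......3..5342565661.......1.........
0.092 ...........2..........1237554379.................
0.088 ...........1....................1......1.........
0.084 ..........1.28232...............13345..1.........
0.080 ...........1..4325..............5421...1.........
0.076 ..........1....1.................................
0.072 .................................................
0.068 .................................................
0.064 .................................................
0.060 .................................................
[[332.0, 190.0], [292.0, 193.0], [294.0, 212.0], [337.0, 209.0]]
```

View pics/sidez.png

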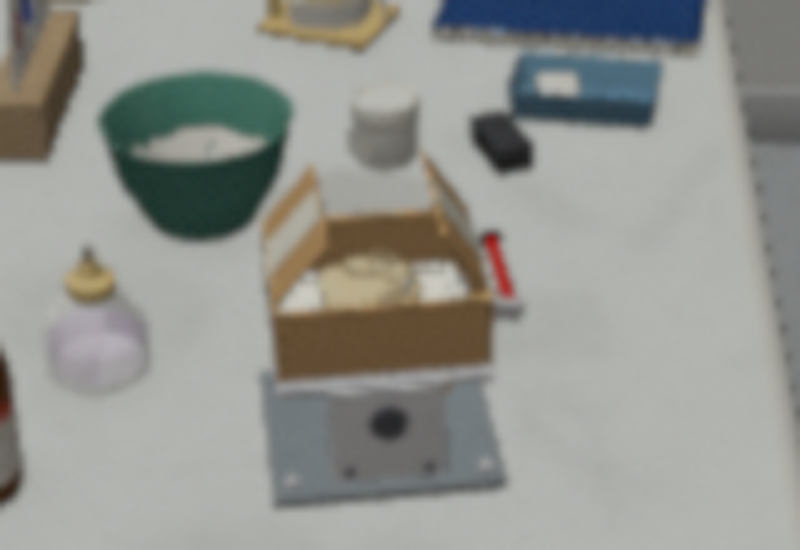

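```bash
cat >> h.py <<'E'
from scipy.spatial.transform import Rotation as Rot
def plan(stand_xyz=None, sign=1, world=None):
    o=r.get_obs(); R=Rot.from_rotvec(o["orientation"]); p=o["tcp_pos"]
    yx=sign*np.array([np.cos(PSI),np.sin(PSI),0]); z=np.array([0,0,-1.]); x=np.cross(yx,z)
    Rt=Rot.from_matrix(np.c_[x,yx,z])
    w=(R.inv()*Rt).as_rotvec()
    t=toworld(stand_xyz)[0] if stand_xyz is not None else np.array(world)
    print("t%.2f"%o["clock"],"tcp",p.round(4),"stand",(tostand(p)[0]*1e3).round(1),"grip",round(o["grip_width"],4),"F",o["contact_force"].round(1))
    print("need: shift tool mm",(R.inv().apply(t-p)*1e3).round(1),"turn",w.round(3),"j",o["joints"].round(2))
    return R
E
python3 - <<'E'
from h import *
R=plan([-.004,0,.25],1); print(R.as_matrix().round(2)); plan([-.004,0,.25],-1)
E
```

```text
t0.15 tcp [ 0.1609 -0.6551  0.2305] stand [-511.4 -445.4  230.5] grip 0.0856 F [-0.2  0.4  0. ]
need: shift tool mm [ 537.  -409.2  -18.9] turn [-1.000e-03 -1.000e-03 -1.502e+00] j [ 1.22  0.48  0.02  1.56 -0.01  1.11 -0.08]
[[ 0.97  0.24 -0.  ]
 [ 0.24 -0.97  0.  ]
 [-0.   -0.   -1.  ]]
t0.15 tcp [ 0.1609 -0.6551  0.2305] stand [-511.4 -445.4  230.5] grip 0.0856 F [-0.2  0.4  0. ]
need: shift tool mm [ 537.  -409.2  -18.9] turn [-1.00e-03  1.00e-03  1.64e+00] j [ 1.22  0.48  0.02  1.56 -0.01  1.11 -0.08]
```

play_rows(increments=[[31.6,-24.5,-4,0,0,-0.1,255],[34,-21.3,-4,0,0,-0.1,255],[36,-18,-4,0,0,-0.1,255],[37.5,-14,-4,0,0,-0.1,255],[38.7,-10.3,-4,0,0,-0.1,255]], force=40)

```text
clock: 0.65
tcp_pos: [0.2815, -0.4963, 0.2477]
orientation: [-2.921, -1.144, 0.008]
contact_force: [0.6, -0.7, 0.2]
grip_width: 0.0124
```

Run:
```python
from h import *
plan([-.004,0,.25],1)
```

```text
t0.65 tcp [ 0.2815 -0.4963  0.2477] stand [-365.4 -309.5  247.7] grip 0.0124 F [ 0.6 -0.7  0.2]
need: shift tool mm [471.5 -63.2  -3.3] turn [-0.007 -0.    -0.996] j [ 1.06  0.3  -0.15  1.78  0.05  1.07  0.07]
```

play_rows(increments=[[45,-6,0,0,0,-0.11,255],[45,-1,0,0,0,-0.11,255],[45,4,0,0,0,-0.11,255],[44,9,0,0,0,-0.11,255],[43,13,0,0,0,-0.11,255]])

```text
clock: 1.15
tcp_pos: [0.4268, -0.3143, 0.2475]
orientation: [-2.481, -1.92, 0.007]
contact_force: [2.0, -0.3, 0.4]
grip_width: 0.0
```

Run:
```python
from h import *
plan([-.004,0,.25],1)
```

```text
t1.15 tcp [ 0.4268 -0.3143  0.2475] stand [-191.1 -155.   247.5] grip 0.0 F [ 2.  -0.3  0.4]
need: shift tool mm [218.3 106.5  -3.4] turn [-0.007 -0.    -0.425] j [ 0.82  0.25 -0.36  1.86  0.1   1.06  0.17]
```

play_rows(increments=[[40,19,0,0,0,-0.1,255],[38,23,0,0,0,-0.1,255],[36,26,0,0,0,-0.1,255],[33,30,0,0,0,-0.1,255],[25,26,0,0,0,-0.05,255]])

```text
clock: 1.65
tcp_pos: [0.5649, -0.1391, 0.2465]
orientation: [-1.964, -2.445, 0.006]
contact_force: [0.8, -0.5, -0.1]
grip_width: -0.0003
```

Run:
```python
from h import *
plan([-.004,0,.2],1)
```

```text
t1.65 tcp [ 0.5649 -0.1391  0.2465] stand [-25.1  -5.9 246.5] grip -0.0003 F [ 0.8 -0.5 -0.1]
need: shift tool mm [ 4.8 21.7 46.4] turn [-0.006 -0.002  0.046] j [ 0.55  0.36 -0.53  1.73  0.2   1.11  0.17]
```

play_rows(increments=[[4,20,5,-0.006,0,0.046,255],[0,2,10,0,0,0,255],[0,0,0,0,0,0,255]])

```text
clock: 1.95
tcp_pos: [0.5882, -0.1229, 0.2301]
orientation: [-2.007, -2.412, -0.006]
contact_force: [-0.4, -0.8, -0.0]
grip_width: -0.0001
```

Run:
```python
from h import *
plan([-.004,0,.14],1)
f=grab_frame("wrist"); cv2.imwrite("pics/w1.png",f["color"])
f=grab_frame("side"); cv2.imwrite("pics/s1.png",cv2.resize(f["color"][120:260,220:420],None,fx=4,fy=4,interpolation=cv2.INTER_CUBIC))
```

```text
t1.95 tcp [ 0.5882 -0.1229  0.2301] stand [  0.5   6.1 230.1] grip -0.0001 F [-0.4 -0.8 -0. ]
need: shift tool mm [-6.6 -4.6 90. ] turn [ 0.    -0.005  0.011] j [ 0.5   0.41 -0.52  1.71  0.22  1.08  0.1 ]
```

View pics/w1.png

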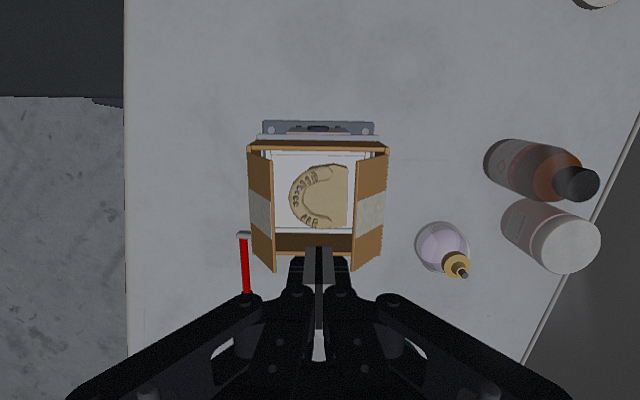

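View pics/s1.png

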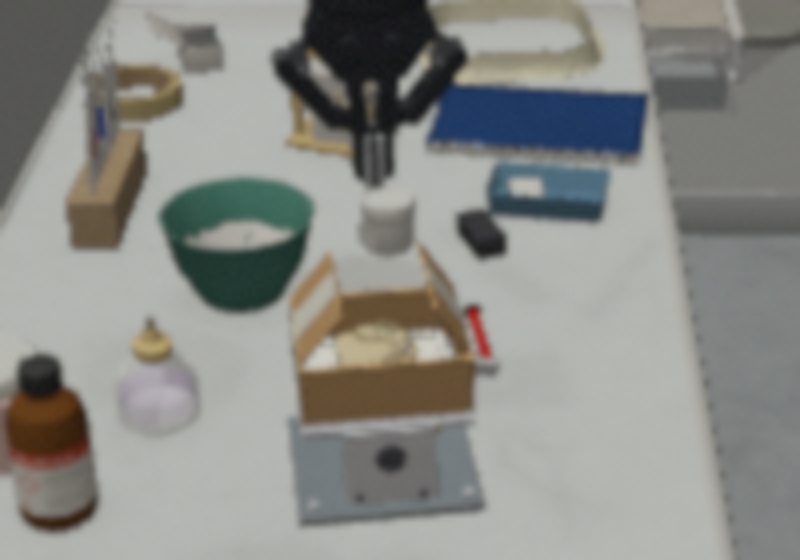

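Wrist view: both flaps half raised at x≈260 and x≈370, with the shut fingers centred between them. The cast lies inside at (320,195), so the way down is clear.

play_rows(increments=[[-6,-4,20,0,-0.005,0.011,255],[0,0,25,0,0,0,255],[0,0,25,0,0,0,255],[0,0,17,0,0,0,255],[0,0,0,0,0,0,255]])

```text
clock: 2.55
tcp_pos: [0.5827, -0.1396, 0.1448]
orientation: [2.032, 2.386, -0.003]
contact_force: [-0.4, 0.2, 0.3]
grip_width: 0.0
```

Run:
```python
from h import *
plan([-.004,0,.14],1)
```

```text
t2.55 tcp [ 0.5827 -0.1396  0.1448] stand [ -7.7  -9.4 144.8] grip 0.0 F [-0.4  0.2  0.3]
need: shift tool mm [9.5 3.6 4.7] turn [ 0.003  0.007 -0.012] j [ 0.49  0.49 -0.48  1.8   0.29  0.92  0.05]
```

play_rows(increments=[[6,12,2,0,0,0,255],[2,15,1,0,0,0,255],[0,15,0,0,0,0,255],[0,15,0,0,0,0,255],[0,12,0,0,0,0,255]])

```text
clock: 3.05
tcp_pos: [0.6528, -0.1233, 0.1479]
orientation: [2.037, 2.376, -0.004]
contact_force: [-0.5, -0.8, -0.3]
grip_width: -0.0003
```

Run:
```python
from h import *
plan([.065,0,.14],1)
f=grab_frame("side"); cv2.imwrite("pics/s2.png",cv2.resize(f["color"][120:260,220:420],None,fx=4,fy=4,interpolation=cv2.INTER_CUBIC))
```

```text
t3.05 tcp [ 0.6528 -0.1233  0.1479] stand [ 64.2  -5.3 147.9] grip -0.0003 F [-0.5 -0.8 -0.3]
need: shift tool mm [5.4 0.7 7.9] turn [ 0.006  0.011 -0.018] j [ 0.41  0.58 -0.46  1.64  0.31  0.99 -0.  ]
```

View pics/s2.png

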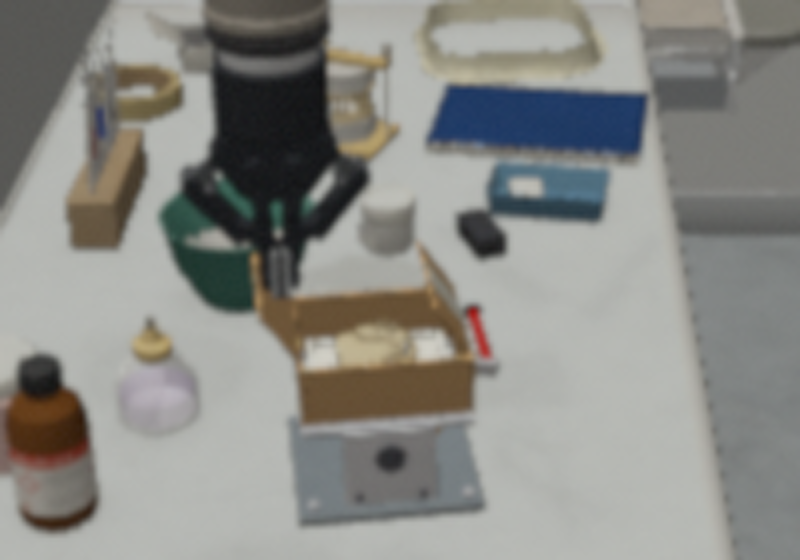

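The back flap (image left, about (270,300)) now leans outward. I'll push it a little further, then come back for the front flap.

play_rows(increments=[[3,10,4,0,0,0,255],[0,3,2,0,0,0,255],[0,-20,0,0,0,0,255],[0,-30,0,0,0,0,255],[0,-30,0,0,0,0,255]])

```text
clock: 3.6
tcp_pos: [0.5928, -0.1267, 0.1433]
orientation: [2.029, 2.375, 0.01]
contact_force: [0.5, -0.9, -0.6]
grip_width: -0.0
```

Run:
```python
from h import *
plan([-.065,0,.14],1)
```

```text
t3.60 tcp [ 0.5928 -0.1267  0.1433] stand [  4.5   1.6 143.3] grip -0.0 F [ 0.5 -0.9 -0.6]
need: shift tool mm [ -2.5 -69.5   2.2] turn [ 0.017  0.01  -0.014] j [ 0.47  0.5  -0.48  1.8   0.29  0.9   0.02]
```

play_rows(increments=[[-2,-15,0,0.01,0.01,-0.01,255],[0,-14,0,0,0,0,255],[0,-14,0,0,0,0,255],[0,-14,0,0,0,0,255],[0,-12,0,0,0,0,255]])

```text
clock: 4.1
tcp_pos: [0.5226, -0.1412, 0.1445]
orientation: [2.023, 2.395, 0.012]
contact_force: [1.5, 0.9, 0.8]
grip_width: -0.0001
```

Run:
```python
from h import *
plan([-.075,0,.14],1)
```

```text
t4.10 tcp [ 0.5226 -0.1412  0.1445] stand [-67.2  -0.8 144.5] grip -0.0001 F [1.5 0.9 0.8]
need: shift tool mm [ 0.8 -7.9  4.4] turn [ 0.01   0.    -0.003] j [ 0.56  0.4  -0.51  1.94  0.25  0.85  0.09]
```

Now a little further, then back inward and up.

play_rows(increments=[[0,-9,3,0,0,0,255],[0,-2,0,0,0,0,255],[0,20,-3,0,0,0,255],[0,25,-30,0,0,0,255],[0,5,-40,0,0,0,255]])

```text
clock: 4.6
tcp_pos: [0.5541, -0.1358, 0.2103]
orientation: [-2.025, -2.394, 0.001]
contact_force: [0.7, 0.3, -0.2]
grip_width: 0.0
```

Run:
```python
from h import *
plan([-.089,-.116,.13],1)
for n,b in(("top",(240,125,360,255)),("side",(270,165,360,265))):
    f=grab_frame(n); g,P=allpts(f,b); S=tostand(P)
    k=(abs(S[:,0])<.12)&(abs(S[:,1])<.04)&(S[:,2]>.06)&(S[:,2]<.18)
    h,xe,ze=np.histogram2d(S[k,0],S[k,2],bins=[np.arange(-.1,.1,.004),np.arange(.06,.18,.004)])
    print(n)
    for j in range(10,h.shape[1])[::-1]: print("%.3f"%ze[j],"".join(".123456789"[min(int(v),9)] for v in h[:,j]))
    c=f["color"]
    cv2.imwrite(f"pics/{n}3.png",cv2.resize(c[120:260,220:420] ,None,fx=4,fy=4,interpolation=cv2.INTER_CUBIC))
```

```text
t4.60 tcp [ 0.5541 -0.1358  0.2103] stand [-35.3  -0.8 210.3] grip 0.0 F [ 0.7  0.3 -0.2]
need: shift tool mm [-115.8  -52.8   80.1] turn [-0.004 -0.004 -0.005] j [ 0.55  0.38 -0.52  1.8   0.21  1.02  0.11]
top
0.172 .................................................
0.168 .................................................
0.164 .................................................
0.160 .................................................
0.156 .................................................
0.152 .................................................
0.148 .................................................
0.144 .................................................
0.140 .................................................
0.136 .................................................
0.132 .................................................
0.128 .................................................
0.124 .................................................
0.120 .................................................
0.116 .................................................
0.112 ...........................................
[... 543 characters left out ...]
...........................1
0.144 197...........................................299
0.140 .6991.......................................1898.
0.136 ..29993....................................4991..
0.132 ...1.995.................................1992....
0.128 ......5991..............................699......
0.124 ........999............................993.......
0.120 .........694.1...................1....28.........
0.116 ..........55......1...................6..........
0.112 ...........4......1................1.............
0.108 ..........15........34212.............1..........
0.104 ...........6.......2324451.....1...1.............
0.100 ...........3......25564215221....................
```

View pics/side3.png

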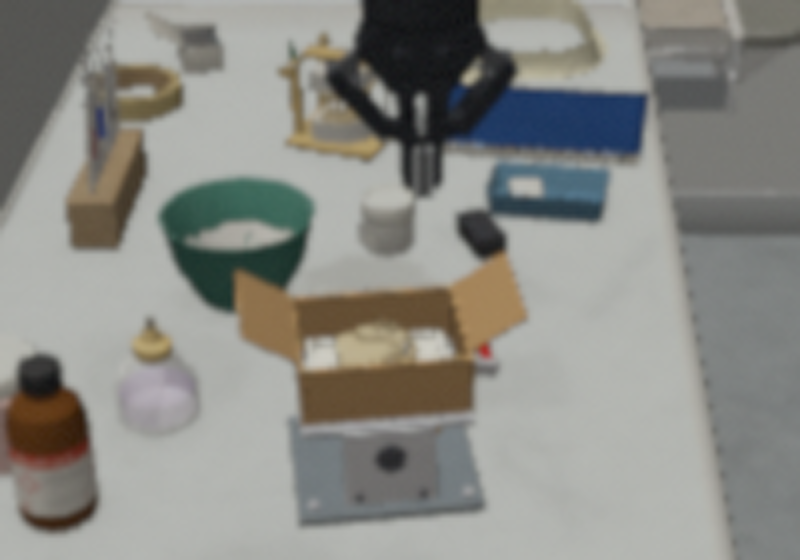

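Both flaps now lean out at about 2.5 rad. Before going down beside the opened front flap, I'll check whether the wrist camera has a body sticking out towards the carton.

Run:
```python
from h import *
o=r.get_obs(); R=Rot.from_rotvec(o["orientation"])
f=grab_frame("wrist"); print("cam in tool",R.inv().apply(f["T"][:3,3]-o["tcp_pos"]).round(3))
f=grab_frame("side"); g,P=allpts(f,(250,0,420,190)); Q=R.inv().apply(P-o["tcp_pos"])
k=(np.abs(Q[:,0])<.15)&(np.abs(Q[:,1])<.15)&(Q[:,2]<.02)&(Q[:,2]>-.35)
Q=Q[k]
for z in np.arange(-.3,0.01,.02):
    s=Q[(Q[:,2]>=z)&(Q[:,2]<z+.02)]
    if len(s): print(round(z,2),len(s),s.min(0).round(3),s.max(0).round(3))
```

```text
cam in tool [ 0.08  -0.    -0.142]
-0.3 270 [-0.005 -0.04  -0.3  ] [ 0.052  0.041 -0.28 ]
-0.28 270 [ 0.004 -0.039 -0.28 ] [ 0.044  0.039 -0.26 ]
-0.26 293 [-0.001 -0.034 -0.26 ] [ 0.041  0.037 -0.24 ]
-0.24 255 [-0.001 -0.035 -0.24 ] [ 0.042  0.037 -0.22 ]
-0.22 303 [-0.144 -0.04  -0.22 ] [ 0.043  0.149 -0.2  ]
-0.2 291 [-0.147 -0.039 -0.2  ] [ 0.043  0.15  -0.18 ]
-0.18 293 [-0.147 -0.037 -0.18 ] [ 0.043  0.149 -0.16 ]
-0.16 240 [-0.004 -0.036 -0.16 ] [ 0.041  0.036 -0.14 ]
-0.14 170 [ 0.007 -0.037 -0.14 ] [ 0.041  0.036 -0.12 ]
-0.12 234 [-0.006 -0.043 -0.12 ] [ 0.023  0.043 -0.1  ]
-0.1 330 [-0.012 -0.063 -0.1  ] [ 0.024  0.06  -0.08 ]
-0.08 220 [-0.012 -0.058 -0.08 ] [ 0.022  0.057 -0.06 ]
-0.06 196 [-0.012 -0.042 -0.06 ] [ 0.018  0.04  -0.04 ]
-0.04 77 [-0.006 -0.018 -0.04 ] [ 0.016  0.014 -0.02 ]
-0.02 62 [ 0.002 -0.015 -0.019] [ 0.014  0.012 -0.001]
```

No camera body shows up: nothing extends past x=43 mm in the tool frame, so the flap clears by about 28 mm. Next I'll move above the bar and open partway.

play_rows(increments=[[-30,-14,0,0,0,0,110],[-35,-15,0,0,0,0,110],[-30,-14,0,0,0,0,110],[-12,-6,10,0,0,0,110],[0,0,15,0,0,0,110]])

```text
clock: 5.3
tcp_pos: [0.5187, -0.2518, 0.1801]
orientation: [-2.021, -2.394, 0.004]
contact_force: [0.0, 0.3, -0.1]
grip_width: 0.0484
```

Run:
```python
from h import *
plan([-.089,-.116,.10],1)
f=grab_frame("wrist"); cv2.imwrite("pics/w4.png",f["color"])
m=red(f); ys,xs=np.nonzero(m); Q=onz(f,np.c_[xs,ys],.034); S=tostand(Q)
print(len(S),S.min(0).round(4),S.max(0).round(4),S.mean(0).round(4))
```

```text
t5.30 tcp [ 0.5187 -0.2518  0.1801] stand [ -90.  -109.   180.1] grip 0.0484 F [ 0.   0.3 -0.1]
need: shift tool mm [-7.4  1.6 80.1] turn [-0.007 -0.005 -0.003] j [ 0.71  0.42 -0.47  1.81  0.22  0.97  0.32]
713 [-0.0945 -0.1493  0.034 ] [-0.0854 -0.0706  0.034 ] [-0.0896 -0.1091  0.034 ]
```

View pics/w4.png

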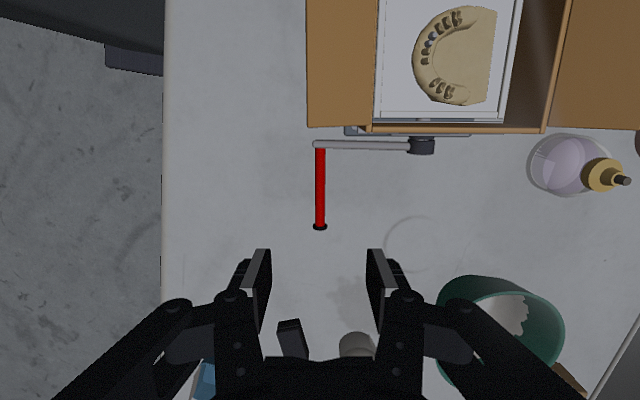

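The bar shows at x≈320, rows 148 to 228 of the wrist image. On the z=34 mm plane that gives stand x −89.6 mm, y −71 to −149 mm, as expected. I'll descend onto it.

play_rows(increments=[[-5,0,30,0,0,0,110],[0,0,35,0,0,0,110],[0,0,35,0,0,0,110],[0,0,30,0,0,0,110],[0,0,15,0,0,0,110]])

```text
clock: 5.85
tcp_pos: [0.5178, -0.2412, 0.0236]
orientation: [-1.998, -2.4, -0.003]
contact_force: [-0.1, 0.2, 0.5]
grip_width: 0.049
```

Run:
```python
from h import *
plan([-.0896,-.114,.017],1)
```

```text
t5.85 tcp [ 0.5178 -0.2412  0.0236] stand [-89.  -98.4  23.6] grip 0.049 F [-0.1  0.2  0.5]
need: shift tool mm [-15.7  -0.7   6.4] turn [-0.011 -0.016  0.011] j [ 0.64  0.62 -0.4   1.92  0.35  0.69  0.21]
```

play_rows(increments=[[-12,0,4,-0.01,-0.015,0.01,110],[-4,0,2,0,0,0,110],[0,0,0,0,0,0,110]])

```text
clock: 6.15
tcp_pos: [0.5197, -0.2514, 0.0134]
orientation: [-2.01, -2.405, -0.001]
contact_force: [-0.0, 0.5, 0.7]
grip_width: 0.0486
```

Run:
```python
from h import *
plan([-.0896,-.114,.017],1)
f=grab_frame("wrist"); cv2.imwrite("pics/w5.png",f["color"])
```

```text
t6.15 tcp [ 0.5197 -0.2514  0.0134] stand [ -88.9 -108.8   13.4] grip 0.0486 F [-0.   0.5  0.7]
need: shift tool mm [-5.1 -0.8 -3.6] turn [-0.004 -0.006  0.007] j [ 0.64  0.64 -0.39  1.91  0.37  0.66  0.21]
```

View pics/w5.png

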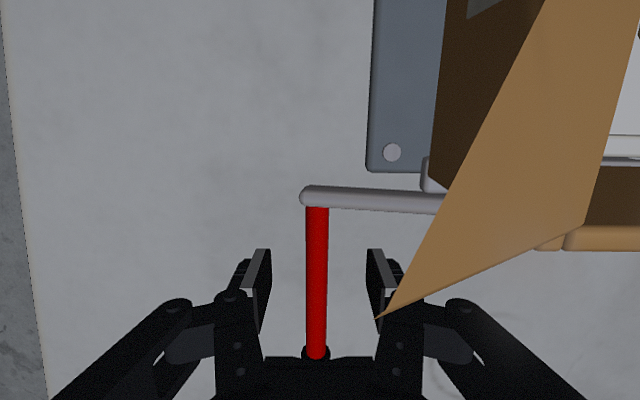

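The bar (x≈317) is midway between the pads (x≈262 and x≈372), and the lever arm is clear of them. I'll close the gripper.

play_rows(increments=[[-3,0,-2,0,0,0,255],[0,0,0,0,0,0,255],[0,0,0,0,0,0,255],[0,0,0,0,0,0,255],[0,0,0,0,0,0,255]], force=50)

```text
clock: 6.7
tcp_pos: [0.5193, -0.2552, 0.0184]
orientation: [-2.012, -2.403, 0.001]
contact_force: [0.6, -1.2, -3.2]
grip_width: 0.0079
```

```bash
cat >> h.py <<'E'
def lev():
    # current grip point in stand frame, lever angle estimate
    o=r.get_obs(); R=Rot.from_rotvec(o["orientation"]); g=o["tcp_pos"]-R.apply([0,0,.019])
    s=tostand(g)[0]; th=np.arctan2(s[2]-.05,-s[0]); print("grip pt stand",(s*1e3).round(1),"rad",round(float(np.hypot(s[0],s[2]-.05))*1e3,1),"lever",round(float(th)+.1745,3),"qv",abs(o["qvel"]).max().round(3))
E
python3 - <<'E'
from h import *
plan([-.0896,-.114,.017],1); lev()
E
```

```text
t6.70 tcp [ 0.5193 -0.2552  0.0184] stand [ -89.9 -112.5   18.4] grip 0.0079 F [ 0.6 -1.2 -3.2]
need: shift tool mm [-1.5  0.3  1.4] turn [-0.005 -0.005  0.005] j [ 0.65  0.64 -0.39  1.91  0.37  0.68  0.21]
grip pt stand [ -89.8 -112.6   37.4] rad 90.7 lever 0.036 qv 0.004
```

The bar is held: opening 7.9 mm, grip point 90.7 mm from the axle. Now I'll swing the lever up along its arc.

play_rows(increments=[[0,-1,-10,0,0,0,255],[0,0,-10,0,0,0,255],[0,1,-10,0,0,0,255],[0,2,-9.7,0,0,0,255],[0,3,-9.4,0,0,0,255]])

```text
clock: 7.2
tcp_pos: [0.5253, -0.254, 0.0705]
orientation: [-2.012, -2.404, -0.002]
contact_force: [4.6, 0.2, -8.6]
grip_width: 0.0084
```

Run:
```python
from h import *
plan([-.0896,-.1125,.017],1); lev()
```

```text
t7.20 tcp [ 0.5253 -0.254   0.0705] stand [ -83.8 -112.4   70.5] grip 0.0084 F [ 4.6  0.2 -8.6]
need: shift tool mm [-0.4 -5.6 53.5] turn [-0.004 -0.006  0.005] j [ 0.67  0.57 -0.43  1.88  0.32  0.77  0.25]
grip pt stand [ -83.8 -112.5   89.5] rad 92.6 lever 0.615 qv 0.198
```

play_rows(increments=[[0,5.5,-9,0,0,0,255],[0,6,-8.3,0,0,0,255],[0,6.5,-7.6,0,0,0,255],[0,7.2,-6.9,0,0,0,255],[0,8,-6,0,0,0,255]])

```text
clock: 7.7
tcp_pos: [0.5586, -0.2482, 0.1102]
orientation: [-2.011, -2.401, 0.002]
contact_force: [2.8, -0.8, -13.8]
grip_width: 0.0082
```

Run:
```python
from h import *
plan([-.0896,-.1125,.017],1); lev()
```

```text
t7.70 tcp [ 0.5586 -0.2482  0.1102] stand [ -50.  -112.4  110.2] grip 0.0082 F [  2.8  -0.8 -13.8]
need: shift tool mm [ -0.6 -39.   93.5] turn [-0.007 -0.007  0.005] j [ 0.65  0.55 -0.44  1.78  0.29  0.88  0.25]
grip pt stand [ -49.8 -112.5  129.2] rad 93.6 lever 1.184 qv 0.209
```

play_rows(increments=[[0,8.6,-4,0,0,0,255],[0,9.1,-3.3,0,0,0,255],[0,9.5,-2.5,0,0,0,255],[0,9.8,-1.5,0,0,0,255],[0,8,-0.5,0,0,0,255]])

```text
clock: 8.2
tcp_pos: [0.5991, -0.2416, 0.1237]
orientation: [-2.006, -2.389, 0.022]
contact_force: [-5.1, -0.4, -1.5]
grip_width: 0.0085
```

Run:
```python
from h import *
plan([0,-.1125,.124],1); lev()
```

```text
t8.20 tcp [ 0.5991 -0.2416  0.1237] stand [  -9.  -112.8  123.7] grip 0.0085 F [-5.1 -0.4 -1.5]
need: shift tool mm [ 0.2  9.  -0.5] turn [-0.025 -0.008  0.002] j [ 0.59  0.59 -0.43  1.68  0.29  0.97  0.22]
grip pt stand [  -8.5 -112.9  142.7] rad 93.1 lever 1.654 qv 0.18
```

play_rows(increments=[[0,8,0,-0.02,-0.006,0,255],[0,2,0,0,0,0,255],[0,0,0,0,0,0,255],[0,0,0,0,0,0,255]])

```text
clock: 8.6
tcp_pos: [0.6078, -0.2402, 0.1242]
orientation: [-2.015, -2.399, 0.012]
contact_force: [-2.6, -0.9, -3.9]
grip_width: 0.0079
```

Run:
```python
from h import *
plan([0,-.1125,.124],1); lev()
for n,b in(("top",(240,125,360,255)),("side",(270,165,360,265))):
    f=grab_frame(n); g,P=allpts(f,b); S=tostand(P)
    k=(abs(S[:,0])<.12)&(abs(S[:,1])<.04)&(S[:,2]>.06)&(S[:,2]<.18)
    h,xe,ze=np.histogram2d(S[k,0],S[k,2],bins=[np.arange(-.1,.1,.004),np.arange(.06,.18,.004)])
    print(n)
    for j in range(8,24)[::-1]: print("%.3f"%ze[j],"".join(".123456789"[min(int(v),9)] for v in h[:,j]))
    c=f["color"]
    cv2.imwrite(f"pics/{n}6.png",cv2.resize(c[120:260,220:420] ,None,fx=4,fy=4,interpolation=cv2.INTER_CUBIC))
    m=red(f,(260,120,400,260)); ys,xs=np.nonzero(m)
    if len(xs): S=tostand(cloud(f,np.c_[xs,ys])); print("red",len(xs),np.median(S,0).round(4))
f=grab_frame("wrist"); cv2.imwrite("pics/w6.png",f["color"])
```

```text
t8.60 tcp [ 0.6078 -0.2402  0.1242] stand [-1.000e-01 -1.128e+02  1.242e+02] grip 0.0079 F [-2.6 -0.9 -3.9]
need: shift tool mm [0.3 0.1 0.2] turn [-0.011 -0.002  0.002] j [ 0.59  0.59 -0.43  1.67  0.3   0.96  0.22]
grip pt stand [ 1.000e-01 -1.128e+02  1.432e+02] rad 93.2 lever 1.746 qv 0.01
top
0.152 .................................................
0.148 .93...........................................299
0.144 .9982........................................1999
0.140 .49999.....................................299993
0.136 ...59993...........1324.3.................69994..
0.132 .....3999.........1567729331............389991...
0.128 ......29998.......59997959993..........99996.....
0.124 .......1299.......78699998999999......2997.......
0.120 ..........79.......2.189999999999.....991........
0.116 ...........32911.1..11.3226.4312.1.19.99.........
0.112 ............9999979947457375452549999991.........
0.108 ............9999999999995967655979999291.........
0.104 ............8.2662581213.21..13.23381.92.........
0.100 ......................1...............92.........
0.096 ............
[... 360 characters left out ...]
6 ..19991....................................4992..
0.132 ....2999...........1446251...............1997....
0.128 ......4991........1456345623............699......
0.124 .......1999.......24375627673..........993.......
0.120 .........291.......2.345798999991.....26.........
0.116 ..........76..1.....1.24221424341.....6..........
0.112 ...........549111...121.132312.3312392...........
0.108 ...........5399999966343221.1224999971...........
0.104 ...........5.17696211....1.....13654.3...........
0.100 ...........2.....................................
0.096 ...........4.....................................
0.092 ...........5...........................2.........
red 29 [-0.0007 -0.106   0.1438]
```

View pics/side6.png

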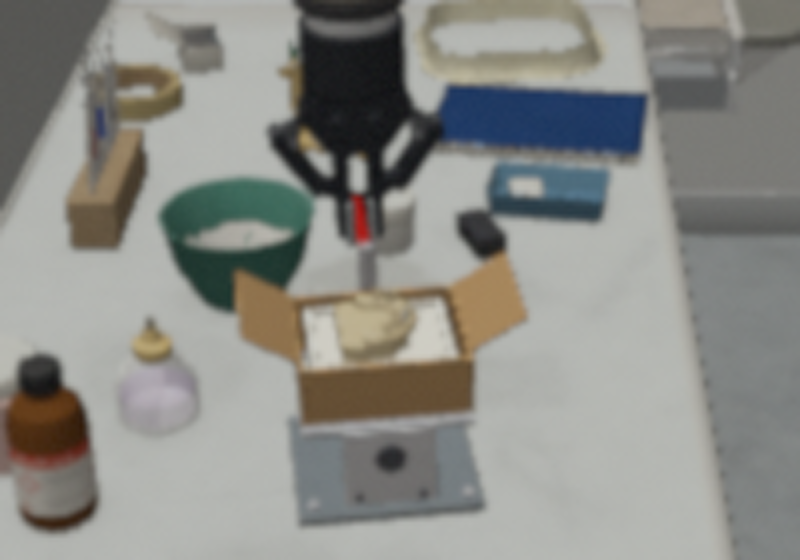

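View pics/w6.png

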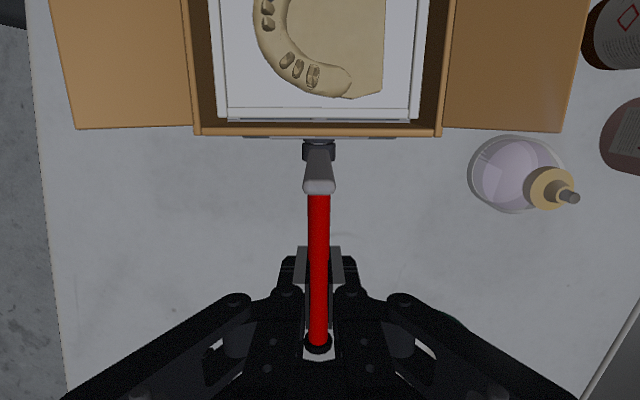

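The lever stands straight up with the red bar between the pads at (318,270) in the wrist view. Both flaps lean out, and the plate is level at about 109 mm with the cast on it, its top near 137 mm. I'll hold briefly, then hand in.

play_rows(increments=[[0,0,0,0,0,0,255],[0,0,0,0,0,0,255],[0,0,0,0,0,0,255]])

```text
clock: 9.05
tcp_pos: [0.6077, -0.2402, 0.1241]
orientation: [-2.015, -2.399, 0.011]
contact_force: [-2.8, -0.2, -4.0]
grip_width: 0.0081
```

Run:
```python
from h import *
plan([0,-.1125,.124],1); lev()
a=np.load("top0.npz"); f=grab_frame("top")
for n,(x,y) in dict(mug=(184,196),pot=(431,176),case=(437,209)).items():
    A=a["color"][y-15:y+15,x-20:x+20].astype(float); B=f["color"][y-15:y+15,x-20:x+20].astype(float); print(n,abs(A-B).mean().round(1))
print(r.hand_in())
```

```text
t9.05 tcp [ 0.6077 -0.2402  0.1241] stand [  -0.3 -112.8  124.1] grip 0.0081 F [-2.8 -0.2 -4. ]
need: shift tool mm [0.3 0.3 0.1] turn [-0.011 -0.002  0.002] j [ 0.59  0.59 -0.43  1.67  0.3   0.95  0.22]
grip pt stand [-1.000e-01 -1.128e+02  1.431e+02] rad 93.1 lever 1.745 qv 0.001
mug 7.2
pot 12.8
case 13.3
the job is handed in; nothing more can be done
None
```

I swung both flaps outward with shut fingers, the back one first. Then I pinched the red bar, raised the lever to straight up, and handed the job in at about 9 s, still holding it. No verdict was reported.

**Last checks**
- **Lever:** the grip point works out to about 1.745 rad. The arm was at rest, the opening was 8 mm, and the spring was pulling with a few newtons.
- **Flaps:** both are at about 2.5 rad in the depth data.
- **Cast:** it sits on its plate, which is level at about 109 mm. Its top is near 137 mm. I did not measure the cast's own tilt, but its top profile has the same shape as before the lift.

**Disagreements**
- **Bar in the pads:** the bar sits about 3 mm nearer the fingertips than the nominal grasp point. The grip point is 93 mm from the axle instead of 90 mm, and the grip held.
- **Bystanders:** a rough pixel comparison in the top view changed more for the white pot (12.8) and the black case (13.3) than for the mug (7.2). I did not check whether the arm or its shadow caused this. The arm never went near any of the three. In the side view the case stands where it was; the pot is partly hidden by the gripper but looks unmoved.

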